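# Raise the telescopic phone stand and hold it up

### The job

Put the little telescopic phone stand up to full height: press its catch lever all the way down so that the hook swings clear of the head, then take the head between the fingers so that its side button is squeezed in, and draw the head straight up, past the first stop, to the second stop at full height. Nothing catches the head up there and it sinks back when let go, so finish while still gripping the head and holding it up at the second stop; leave the lever down, and leave the mug, tea box and pepper mill where they stand.

Things in the scene. Friction and masses are not known exactly. Their poses are not given: they have to be found in the camera images.
- stand: Small phone stand fixed to the worktop: grey foot 110 mm across, 17 mm high; upright tube 28 mm across; grey collar 38 mm across, z 77 to 104 mm. Origin: centre of the foot's underside, z up along the tube. The catch lever points along its -x (toward the robot and somewhat to its right), the head's button faces +y (to the left). An unused screw knob sticks out along +x to 35 mm from the axis.
- head_mid (a point): Centre of the grey head, on the tube's axis at button height, 133 mm above the worktop at the start; rises with the mast. Axes as the stand's. Block 30 mm (x) by 34 mm (y, the grip direction) by 48 mm high: underside 26 mm below this point, top 22 mm above, stud to 32 mm above. A steel tongue juts along -x to 34 mm from the axis, its top 16 mm below this point, under the lever's hook.
- button_face (a point): Centre of the outer face of the round release button, 21 mm across, on the head's +y side, 25 mm from the tube's axis when out (8 mm proud of the head), at head_mid's height. Opposite, the plain ribbed side is 17 mm from the axis: 42 mm across head and button, 36 mm when squeezed in.
- button (a joint): How far the button is pressed in along the stand's -y: 0 free, 0.006 m fully in; a spring resists with 2 N at first to 6 N fully in. Pressed by less than 0.0035 m, the mast is locked at home or at the first stop.
- mast (a joint): How far the head is drawn up: 0 home, 0.040 m first stop (locks there if the button is out), 0.080 m second stop, a hard end without a catch. It moves straight up, weighs about 0.3 kg and sinks when let go.
- lever_pad (a point): Top centre of the lever's grey thumb pad, 22 mm (along x) by 18 mm, 88 mm from the tube's axis along the stand's -x, about 103 mm above the worktop with the lever up. Free space below: pressed down it sinks about 33 mm and comes about 6 mm nearer the axis. The lever's upright hook is between pad and head, at most 60 mm from the axis, top 125 mm above the worktop.
- lever (a joint): Angle of the catch lever, pivoted on the collar 26 mm from the axis along -x, 97 mm above the worktop. 0 to 0.08 rad: up, hook over the head's tongue, head cannot rise; 0.55 rad: fully down on its stop, hook clear. It stays where it is left; pressing the pad down takes about 2 N.
- coffee_maker: Black coffee maker, fixed furniture, not to be touched; origin: centre of its underside. It is 330 mm high, 200 mm deep, 160 mm wide, turned so that it faces the robot's right; its foremost corner is at about x = 0.51, y = -0.11 m. The stand and the mug are on either side of it, in either order: to go from one side to the other, swing the arm past in front of it. A wall shelf hangs 0.53 m above the worktop from x = 0.61 m.
- mug_mid (a point): Centre of a green mug, 90 mm across and 92 mm high with a handle, on the worktop; bystander, origin half-way up.
- tea_box_mid (a point): Centre of a black tea box, 59x102x72 mm, on the worktop; bystander.
- pepper_mill_mid (a point): Centre of a brown wooden pepper mill, 53 mm across, 152 mm high, on the worktop; bystander, origin half-way up.

How it is judged:
By the outcome, as a careful person would: the job done as asked, in the order asked, and still so for the second after the job is handed in, while the arm keeps its last pose, push and grip.
It also fails if it takes over 38 s, if anything falls off the work surface, if the arm or the gripper's body presses on something with over 40 N, if the wrist force passes 120 N, or if a joint passes its speed limit or range.

### The arm

A 6-joint arm with a two-finger parallel gripper is mounted at the origin on a cart in front of the work surface, level with it; the furniture and walls round the work are solid. World frame = base frame: x ahead of the robot, y to its left, z up, the work surface at z = 0. Lengths are in m, angles in rad, forces in N, time in s.
With the tool pointing down it reaches from about 0.425 to 0.95 m from the base axis. Payload 3.5 kg.
Tool frame: the origin (TCP) lies where the fingers leave the gripper's body, on its centre line; the fingertips stand 73 mm ahead of it and the grasp point (between the pads) lies 54 mm ahead of it; z points along the fingers, y is the line along which they close (so a half turn about z gives the same grasp; the last joint's range is limited). The gripper opens to 85 mm and grips with 20 to 120 N. Pads are 22 mm wide; open, the fingers measure 114 mm over their backs; the gripper's body (76 mm by 85 mm) begins 54 mm behind the grasp point. The pads swing forward as they close: fully open they stand 13 mm farther back than shut.
Start: joints at [-1.435, 0.286, 1.577, -0, 1.279, -0.15], TCP at [0.19, -0.648, 0.304] pointing down, gripper open.
Joint ranges: [-2.77, 2.77], [-0.9, 2.22], [0.21, 2.48], [-1.53, 4.67], [0.24, 2.81], [-2.84, 2.84]. Speed limits (rad/s): [2.79, 2.79, 3.14, 3.14, 3.14, 3.14].

### API

Orientations are given as a unit quaternion [x, y, z, w].
In Python, from rig import telemetry, grab_frame, close_job gives the robot as it stands.
- The arm moves only by the tool step_arm, never from a script. Its argument "commands" is a list of rows, each a list of 7 numbers: the shift along the tool's x, y, z scaled (see below), then the turn, a rotation vector about the tool's x, y, z scaled (see below), then the finger opening in mm, from 0 to 85.4. A call has 1 to 5 rows; each row is the pose to reach, as a shift and turn from the pose commanded when the call began, along the tool's axes at that moment; what a row does not reach only later rows make up. The controller multiplies each number of a shift by 0.5 m and each number of a turn by 120 degrees. A row lasts 1/8 s, in which the tool goes at most 62.5 mm and 10.7 degrees, less where a joint would pass 70% of its speed; a pose out of reach is approached as far as the arm can. A call with a number of a shift or a turn outside -1 to 1 is refused whole. A call with a gripper value outside its range is refused whole. The fingers move at their own pace and stop on an object; "newtons" is the grip in N (left out, the last holds). Time passes only in rows, so rows that repeat a pose let the fingers close. It gives the time, the measured TCP pose, the force, the opening and the grip force at its end, in the units of the state.
- telemetry.state(): the state, without advancing time (a new reading comes with each control period).
- grab_frame(name): name is "side" or "top" or "wrist"; returns a dict with "frame" (480x640x3 uint8, red, green, blue), "K" (3x3 intrinsics, pixels), "distortion" ([k1, k2, p1, p2, k3] as OpenCV has them; the pictures are not rectified), "rvec" (rotation vector, rad) and "tvec" (3), from world to camera coordinates, as OpenCV has them. Camera axes: x right, y down, z forward; pixel columns grow to the right and rows downward; lengths in m; the calibration is good to about 2 mm. A picture is of the moment at which its call begins. There is no depth.
- close_job(): hands the job in; it is judged then, once.
The state is a dict: "time": time; "joint_pos": joint angles; "joint_vel": joint speeds; "effort": joint torques, N m; "eef_pos": TCP position; "eef_rot": TCP orientation; "contact_force": force on the tool from outside, world axes, zero at the start; "wrist_torque": the same for the moment, N m; "grip_width": finger opening in m; "gripper_force": force on a finger pad.
Only numpy, scipy, OpenCV 4.12 (cv2) and the standard library are available. Lean on these libraries where they do the work, as an engineer would, in place of code of your own. Each camera call takes 0.05 s, during which the arm holds its last target. There are 200 camera calls.

## Working session

There is one attempt and no reset: what is moved stays moved. The work goes in short steps, Python scripts to look and compute and a tool call to move; the robot and the scene stay as the last step left them, time stands still between calls to the robot, and variables do not carry over. Pictures are saved under pics/ and viewed, at most 10 in all, crops included, and the job is handed in when it is done.

Besides the shell and the picture viewer there is one more tool, called after "Emit:" in YAML: its name, and indented under it one key for each argument. step_arm: Moves the arm, as the interface text tells. Shifts and turns lie within -1 to 1; 1 stands for 0.5 m of shift or 120 degrees of turn. Its arguments: {"type":"object","properties":{"commands":{"type":"array"},"newtons":{"type":"number"}},"required":["commands"]}

```bash
mkdir -p pics; ls; cat > h.py <<'E'
import numpy as np, cv2
from scipy.spatial.transform import Rotation as R
from rig import telemetry, grab_frame, close_job
def ray(f,uv):
    p=cv2.undistortPoints(np.array([[uv]],float),f["K"],np.array(f["distortion"],float))[0,0]
    M=cv2.Rodrigues(np.array(f["rvec"],float))[0]; t=np.array(f["tvec"],float).ravel()
    d=M.T@np.array([p[0],p[1],1]); return -M.T@t, d/np.linalg.norm(d)
def onz(f,uv,z):
    c,d=ray(f,uv); return c+d*(z-c[2])/d[2]
def proj(f,P):
    return cv2.projectPoints(np.array(P,float).reshape(-1,1,3),np.array(f["rvec"],float),np.array(f["tvec"],float),np.array(f["K"],float),np.array(f["distortion"],float))[0][:,0]
def tri(f1,a,f2,b):
    c1,d1=ray(f1,a);c2,d2=ray(f2,b)
    s=np.linalg.lstsq(np.c_[d1,-d2],c2-c1,rcond=None)[0]
    p,q=c1+s[0]*d1,c2+s[1]*d2; return (p+q)/2,np.linalg.norm(p-q)
def save(f,n,crop=None,k=1):
    im=cv2.cvtColor(np.array(f["frame"]),cv2.COLOR_RGB2BGR)
    if crop: x0,y0,x1,y1=crop; im=im[y0:y1,x0:x1]
    cv2.imwrite("pics/"+n+".png",cv2.resize(im,None,fx=k,fy=k,interpolation=cv2.INTER_CUBIC))
E
python3 - <<'E'
from h import *
for n in("side","top"):
    f=grab_frame(n);save(f,n+"0");c,d=ray(f,(320,240));print(n,c,d)
    print(proj(f,[[.51,-.11,0],[.6,-.3,0],[.6,.1,0]]))
s=telemetry.state();print(s)
E
```

```text
pics
side [-0.6285237   0.1542576   0.79798347] [ 0.83074291 -0.07323084 -0.55181833]
[[382.74184007 248.21211112]
 [442.82142489 224.55402961]
 [300.06102748 236.0702939 ]]
top [0.31409655 0.06482674 1.33085944] [ 0.13206579  0.00657519 -0.99121914]
[[386.6380731  233.78152384]
 [454.33572834 202.32526463]
 [310.83027504 201.24706307]]
{'time': 0.1, 'joint_pos': array([-1.43503359e+00,  2.87146281e-01,  1.57804505e+00, -4.77474909e-06,
        1.27860228e+00, -1.50023642e-01]), 'joint_vel': array([ 0.00306439, -0.00286566, -0.00281052,  0.000933  , -0.00042188,
        0.00088234]), 'effort': array([ 1.07225584e-03, -4.07294333e+01, -2.93698043e+01, -1.01840239e-04,
        3.40276194e-03,  5.49804341e-06]), 'eef_pos': array([ 0.19024233, -0.64717502,  0.30263135]), 'eef_rot': array([ 9.89807430e-01,  1.42408008e-01,  5.56149737e-06, -1.10047020e-03]), 'contact_force': array([ 0.66054382, -0.09271232, -0.08334221]), 'wrist_torque': array([ 0.01238343,  0.01314168, -0.01383602]), 'gripper_force': 0.0, 'grip_width': 0.08538665073965457}
```

View pics/side0.png

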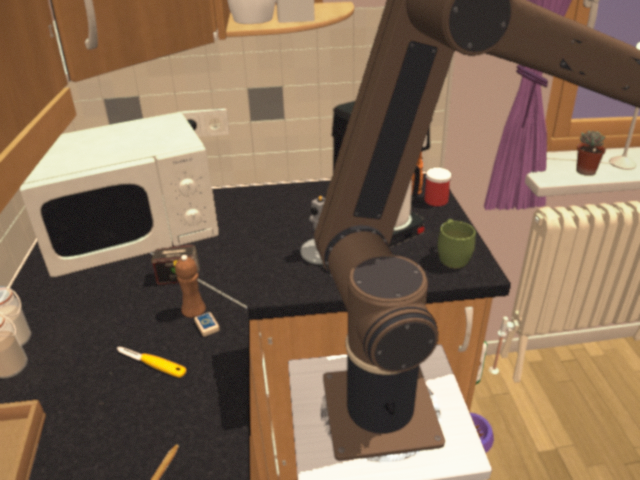

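View pics/top0.png

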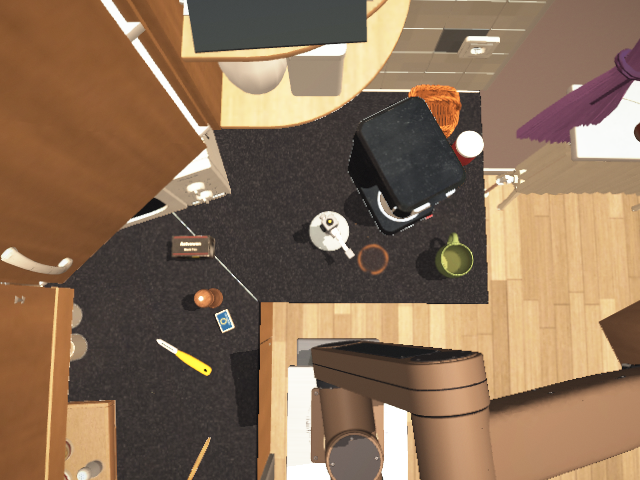

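Side view: the stand's foot at about (320,250) is partly hidden by the arm, with the mug at (456,243). Top view: the foot is centred at about (329,231), the lever pad is at about (349,254), and the coffee maker is up and to the right. I'll measure these in a crop.

```bash
python3 - <<'E'
from h import *
f=grab_frame("top");save(f,"topc",(290,190,390,280),8)
im=np.array(f["frame"]);hsv=cv2.cvtColor(im,cv2.COLOR_RGB2HSV)
m=((hsv[...,2]>110)&(hsv[...,1]<60)).astype(np.uint8);w=np.zeros_like(m);w[205:262,300:362]=1;m*=w
m=cv2.morphologyEx(m,cv2.MORPH_CLOSE,np.ones((5,5)))
cs=max(cv2.findContours(m,0,2)[0],key=cv2.contourArea)
# foot circle without the lever
core=cv2.morphologyEx(m,cv2.MORPH_OPEN,cv2.getStructuringElement(2,(19,19)))
c2=max(cv2.findContours(core,0,2)[0],key=cv2.contourArea)
(u,v),r=cv2.minEnclosingCircle(c2);print("foot",u,v,r,cv2.fitEllipse(c2))
e=cv2.fitEllipse(c2)[0];o=onz(f,e,.017);print("foot xyz",o)
print("diam",np.linalg.norm(onz(f,(u-r,v),.017)-onz(f,(u+r,v),.017)))
for uv in((349,253),(347,251)):
    p=onz(f,uv,.103);d=p-o;print(uv,p,np.hypot(*d[:2]),np.degrees(np.arctan2(d[1],d[0])))
print("axis at z .165", proj(f,[[o[0],o[1],.165]]))
E
```

```text
foot 329.22882080078125 231.22882080078125 20.937517166137695 ((329.0287170410156, 230.82736206054688), (39.08740234375, 40.44247817993164), 140.41943359375)
foot xyz [0.51452694 0.04914089 0.017     ]
diam 0.1140638285879615
(349, 253) [ 0.44500811 -0.00068551  0.103     ] 0.0855309197195727 -144.36960398267829
(347, 251) [0.45006557 0.00438142 0.103     ] 0.07847725234256568 -145.22538612028688
axis at z .165 [[329.80743036 221.61903241]]
```

View pics/topc.png

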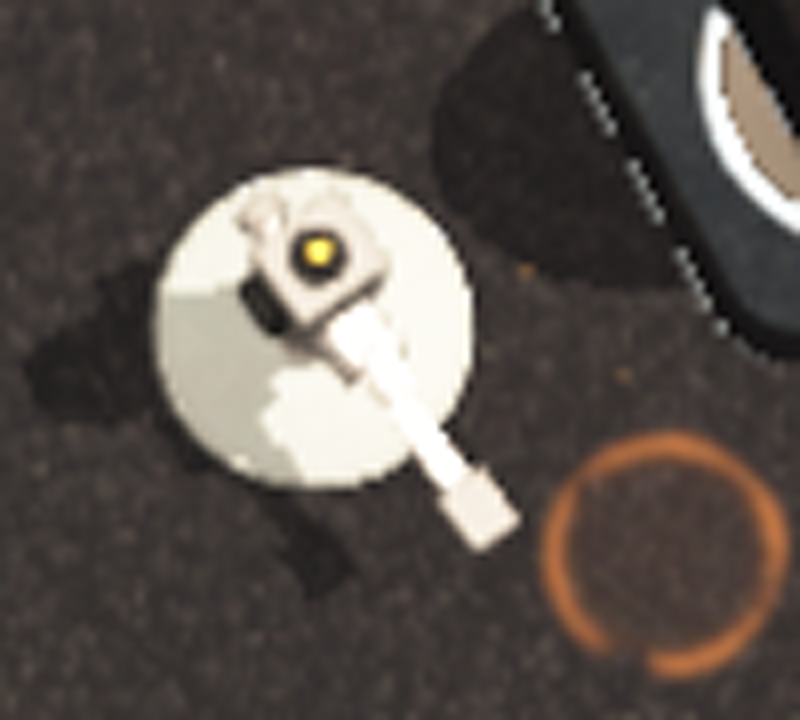

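Crop: the stud is at px (329.9,221.3), which agrees with the axis projected from the foot. The pad centre is at about (349.6,253.1), so the stand is at (0.5145, 0.049) with yaw of about 36°. Next I plan the swing in front of the maker.

```bash
cat >> h.py <<'E'
def plan(rows):
    """rows: (x,y,z,yaw_deg) TCP targets, tool down -> scaled tool-frame numbers"""
    s=telemetry.state();C=R.from_quat(s["eef_rot"])
    for x,y,z,a in rows:
        T=R.from_euler("z",a,degrees=True)*R.from_euler("x",180,degrees=True)
        d=C.inv().apply(np.array([x,y,z])-s["eef_pos"])/.5
        r=(C.inv()*T).as_rotvec(degrees=True)/120
        print(np.r_[d,r].round(3).tolist())
E
python3 - <<'E'
from h import *
f=grab_frame("top")
for uv in((349,166),(390,235),(362,186)): print(uv,onz(f,uv,.33).round(3),onz(f,uv,.0).round(3))
P=[(.177,-.60),(.163,-.553),(.150,-.508),(.137,-.465),(.124,-.425)]
plan([(x,y,.305,16.4) for x,y in P]);print()
az=np.linspace(-1.285,0.0,11)[1:]
plan([(.438*np.cos(a),.438*np.sin(a),.305,16.4+19.6*i/9) for i,a in enumerate(az)])
E
```

```text
(349, 166) [0.606 0.011 0.33 ] [ 0.702 -0.006  0.   ]
(390, 235) [ 0.459 -0.074  0.33 ] [ 0.507 -0.119  0.   ]
(362, 186) [ 0.563 -0.016  0.33 ] [ 0.644 -0.043  0.   ]
[0.001, -0.098, -0.004, -0.001, -0.0, -0.0]
[0.001, -0.196, -0.004, -0.001, -0.0, -0.0]
[0.001, -0.29, -0.004, -0.001, -0.0, -0.0]
[0.001, -0.38, -0.003, -0.001, -0.0, -0.0]
[-0.002, -0.464, -0.003, -0.001, -0.0, -0.0]

[0.112, -0.481, -0.003, -0.001, -0.0, -0.0]
[0.222, -0.502, -0.003, -0.001, -0.0, -0.018]
[0.329, -0.538, -0.003, -0.001, -0.0, -0.037]
[0.431, -0.587, -0.003, -0.001, -0.0, -0.055]
[0.525, -0.648, -0.003, -0.001, -0.0, -0.073]
[0.61, -0.721, -0.003, -0.001, -0.0, -0.091]
[0.686, -0.805, -0.003, -0.001, -0.0, -0.109]
[0.75, -0.897, -0.002, -0.001, -0.0, -0.127]
[0.802, -0.997, -0.002, -0.001, -0.0, -0.145]
[0.84, -1.102, -0.002, -0.001, -0.0, -0.164]
```

Emit:
step_arm:
  commands:
    - [0, -0.1, -0.003, 0, 0, 0, 0]
    - [0, -0.2, -0.003, 0, 0, 0, 0]
    - [0, -0.29, -0.003, 0, 0, 0, 0]
    - [0, -0.38, -0.003, 0, 0, 0, 0]
    - [0, -0.465, -0.003, 0, 0, 0, 0]
  newtons: 40

```text
time: 0.82
eef_pos: [0.1244, -0.423, 0.3052]
eef_rot: [0.99, 0.142, -0.0, -0.0]
contact_force: [0.4, 0.7, 0.0]
grip_width: -0.0001
gripper_force: 0.0
```

```bash
python3 - <<'E'
from h import *
az=np.linspace(-1.285,0.0,11)[1:]
plan([(.438*np.cos(a),.438*np.sin(a),.305,16.4+19.6*i/9) for i,a in enumerate(az)][:5])
E
```

```text
[0.112, -0.013, 0.0, -0.0, 0.0, -0.0]
[0.222, -0.035, 0.0, -0.0, 0.0, -0.018]
[0.329, -0.07, 0.0, -0.0, -0.0, -0.036]
[0.43, -0.119, 0.0, -0.0, -0.0, -0.055]
[0.525, -0.18, 0.0, -0.0, -0.0, -0.073]
```

Emit:
step_arm:
  commands:
    - [0.112, -0.013, 0, 0, 0, 0, 0]
    - [0.222, -0.035, 0, 0, 0, -0.018, 0]
    - [0.33, -0.07, 0, 0, 0, -0.036, 0]
    - [0.43, -0.12, 0, 0, 0, -0.055, 0]
    - [0.525, -0.18, 0, 0, 0, -0.073, 0]

```text
time: 1.45
eef_pos: [0.3524, -0.2628, 0.3055]
eef_rot: [0.976, 0.218, 0.0, 0.0]
contact_force: [1.1, -0.4, -0.7]
grip_width: 0.0001
gripper_force: 0.0
```

```bash
python3 - <<'E'
from h import *
az=np.linspace(-1.285,0.0,11)[1:]
plan([(.438*np.cos(a),.438*np.sin(a),.305,16.4+19.6*i/9) for i,a in enumerate(az)][5:])
E
```

```text
[0.093, -0.061, 0.001, 0.0, -0.0, -0.017]
[0.18, -0.132, 0.001, 0.0, -0.0, -0.036]
[0.258, -0.213, 0.001, 0.0, -0.0, -0.054]
[0.324, -0.304, 0.001, 0.0, -0.0, -0.072]
[0.379, -0.403, 0.001, 0.0, -0.0, -0.09]
```

Emit:
step_arm:
  commands:
    - [0.093, -0.061, 0, 0, 0, -0.017, 0]
    - [0.18, -0.132, 0, 0, 0, -0.036, 0]
    - [0.258, -0.213, 0, 0, 0, -0.054, 0]
    - [0.324, -0.304, 0, 0, 0, -0.072, 0]
    - [0.379, -0.403, 0, 0, 0, -0.09, 0]

```text
time: 2.08
eef_pos: [0.4373, 0.0005, 0.3055]
eef_rot: [0.951, 0.309, 0.0, 0.0]
contact_force: [0.6, 0.4, 0.3]
grip_width: -0.0002
gripper_force: 0.0
```

```bash
python3 - <<'E'
from h import *
s=telemetry.state();print(s["eef_pos"],s["joint_pos"])
o=np.array([.5145,.0491]);a=np.radians(36.2);ux=np.array([np.cos(a),np.sin(a)])
for n in("wrist","side"):
    f=grab_frame(n);save(f,n+"1")
    P=[np.r_[o-.088*ux,.103],np.r_[o,.165],np.r_[o,.017]];print(n,ray(f,(320,240)),proj(f,P).round(1))
E
```

```text
[0.43731928 0.00054626 0.30550518] [-2.31608467e-01 -2.66339287e-01  2.13087405e+00  9.10593884e-05
  1.27648817e+00  7.10847105e-01]
wrist (array([0.50219687, 0.04826927, 0.37569689]), array([-0.25504041, -0.18829508, -0.9484194 ])) [[327.6 224.2]
 [330.7 104.6]
 [325.9 112.8]]
side (array([-0.6285237 ,  0.1542576 ,  0.79798347]), array([ 0.83074291, -0.07323084, -0.55181833])) [[345.9 231.9]
 [320.4 196.5]
 [321.9 246.9]]
```

View pics/wrist1.png

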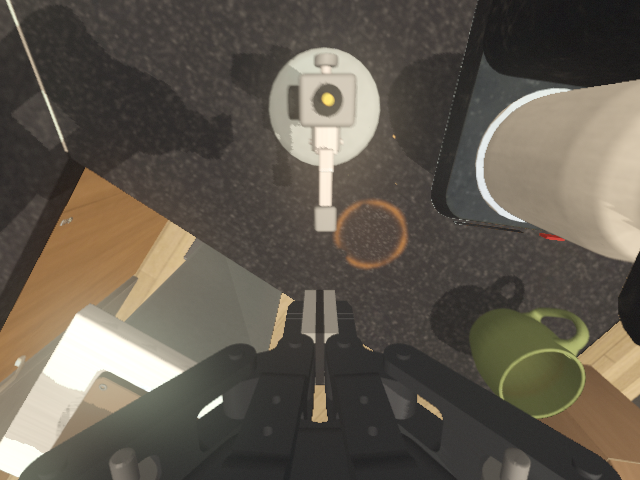

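View pics/side1.png

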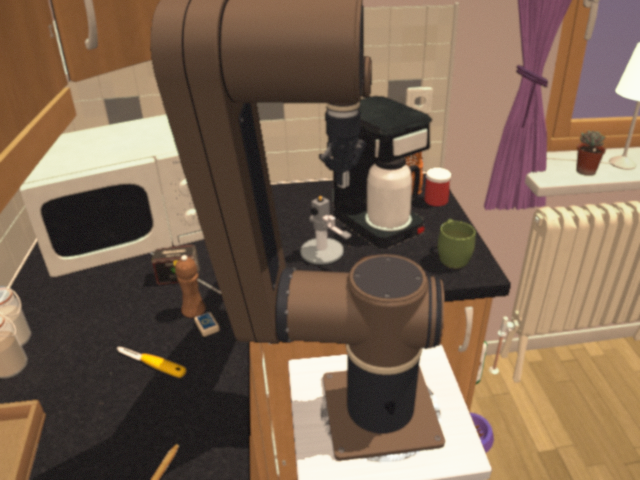

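Wrist view: stud at about (328,99), pad at about (325,218), and foot circle spanning x 269–380, y 48–165. These are about 5 px off my projection. The side view shows the stand clear at (321,245). Refining from the wrist view.

```bash
python3 - <<'E'
from h import *
f=grab_frame("wrist");im=np.array(f["frame"]);hsv=cv2.cvtColor(im,cv2.COLOR_RGB2HSV)
y=((hsv[...,0]>18)&(hsv[...,0]<35)&(hsv[...,1]>140)&(hsv[...,2]>120)).astype(np.uint8);y[:60]=0;y[140:]=0;y[:,:290]=0;y[:,370:]=0
st=np.argwhere(y).mean(0)[::-1]
g=((hsv[...,1]<50)&(hsv[...,2]>95)).astype(np.uint8);w=np.zeros_like(g);w[190:245,305:348]=1
g=cv2.morphologyEx(g*w,cv2.MORPH_OPEN,np.ones((15,15)))
(pc,sz,an)=cv2.minAreaRect(max(cv2.findContours(g,0,2)[0],key=cv2.contourArea))
print("stud",st,y.sum(),"pad",pc,sz,an,"fx",f["K"][0][0])
a=onz(f,st,.165);b=onz(f,pc,.103);d=a-b
print("stud",a,"pad",b,"dist",np.hypot(*d[:2]),"yaw",np.degrees(np.arctan2(d[1],d[0])))
print("foot",onz(f,(324.7,106.5),.017))
t=grab_frame("top")
print("tri stud",tri(f,st,t,(329.5,220.9)),"tri pad",tri(f,pc,t,(349.6,253.1)))
E
```

```text
stud [330.75 105.  ] 4 pad (329.0, 220.5) (25.0, 20.0) 90.0 fx 346.6474547305437
stud [0.5134146  0.05227962 0.165     ] pad [0.4461092  0.00107323 0.103     ] dist 0.08457014955257552 yaw 37.26411503350511
foot [0.51729818 0.05697728 0.017     ]
tri stud (array([0.51171623, 0.05118756, 0.19223015]), np.float64(0.0019113206077886419)) tri pad (array([ 0.44506137, -0.00145522,  0.09559546]), np.float64(0.0024963580048264467))
```

```bash
python3 - <<'E'
from h import *
f=grab_frame("wrist");save(f,"wc",(260,40,390,240),3)
a=onz(f,(328,99),.165);b=onz(f,(325,218),.103);d=a-b
print("stud",a,"pad",b,"dist",np.hypot(*d[:2]),"yaw",np.degrees(np.arctan2(d[1],d[0])))
E
```

```text
stud [0.51552823 0.05126511 0.165     ] pad [0.44613454 0.00097668 0.103     ] dist 0.08569953625682815 yaw 35.93020501337153
```

View pics/wc.png

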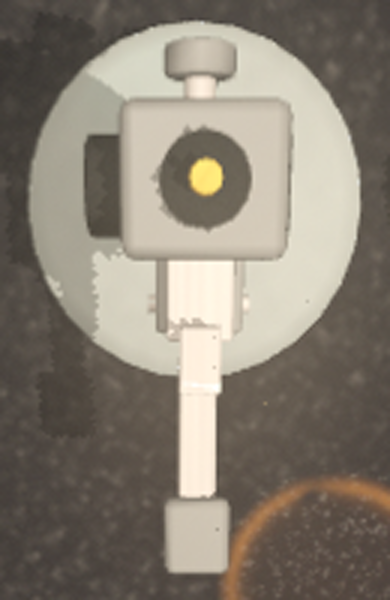

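The crop confirms that the lever runs straight along the stand's -x and the button (dark) faces +y. The fused estimate is axis (0.515, 0.050), yaw 36°. Now I go above the pad.

```bash
cat >> h.py <<'E'
O=np.array([.515,.0502]);Y=36.0
UX=np.array([np.cos(np.radians(Y)),np.sin(np.radians(Y))]);UY=np.array([-UX[1],UX[0]])
def at(x,y,z): return (*(O+x*UX+y*UY),z,Y)
E
python3 - <<'E'
from h import *
plan([at(-.091,0,.25),at(-.091,0,.2),at(-.091,0,.176),at(-.090,0,.160),at(-.087,0,.142),at(-.086,0,.138)])
E
```

```text
[0.005, 0.008, 0.111, 0.0, 0.0, -0.0]
[0.005, 0.008, 0.211, 0.0, 0.0, -0.0]
[0.005, 0.008, 0.259, 0.0, 0.0, -0.0]
[0.007, 0.008, 0.291, 0.0, 0.0, -0.0]
[0.013, 0.008, 0.327, 0.0, 0.0, -0.0]
[0.015, 0.008, 0.335, 0.0, 0.0, -0.0]
```

Emit:
step_arm:
  commands:
    - [0.005, 0.008, 0.11, 0, 0, 0, 0]
    - [0.005, 0.008, 0.21, 0, 0, 0, 0]
    - [0.005, 0.008, 0.25, 0, 0, 0, 0]
    - [0.005, 0.008, 0.26, 0, 0, 0, 0]
    - [0.006, 0.008, 0.275, 0, 0, 0, 0]

```text
time: 2.95
eef_pos: [0.4428, -0.004, 0.1689]
eef_rot: [0.951, 0.308, 0.001, 0.001]
contact_force: [-0.8, -1.3, 1.8]
grip_width: -0.0004
gripper_force: 1.0
```

```bash
python3 - <<'E'
from h import *
plan([at(-.089,0,.152),at(-.087,0,.146),at(-.0865,0,.142),at(-.086,0,.140),at(-.086,0,.138)])
E
```

```text
[0.003, -0.003, 0.034, 0.001, -0.0, -0.001]
[0.007, -0.003, 0.046, 0.001, -0.0, -0.001]
[0.008, -0.003, 0.054, 0.001, -0.0, -0.001]
[0.009, -0.003, 0.058, 0.001, -0.0, -0.001]
[0.009, -0.003, 0.062, 0.001, -0.0, -0.001]
```

Emit:
step_arm:
  commands:
    - [0.003, -0.002, 0.02, 0, 0, 0, 0]
    - [0.005, -0.002, 0.036, 0, 0, 0, 0]
    - [0.007, -0.002, 0.048, 0, 0, 0, 0]
    - [0.008, -0.002, 0.054, 0, 0, 0, 0]
    - [0.008, -0.002, 0.057, 0, 0, 0, 0]

```text
time: 3.58
eef_pos: [0.4459, 0.0003, 0.1424]
eef_rot: [0.951, 0.309, -0.0, 0.0]
contact_force: [-7.9, -0.4, 23.6]
grip_width: 0.0003
gripper_force: 11.6
```

The stop is reached: 24 N, tip at z≈0.069. Retract, check, and open the fingers.

Emit:
step_arm:
  commands:
    - [0, 0, -0.02, 0, 0, 0, 0]
    - [0, 0, -0.12, 0, 0, 0, 0]
    - [0, 0, -0.22, 0, 0, 0, 40]
    - [0.02, 0, -0.27, 0, 0, 0, 70]
    - [0.04, 0, -0.27, 0, 0, 0, 70]

```text
time: 4.2
eef_pos: [0.4619, 0.0124, 0.2763]
eef_rot: [0.951, 0.309, 0.002, 0.001]
contact_force: [-0.0, 0.4, -0.8]
grip_width: 0.0545
gripper_force: 0.0
```

```bash
python3 - <<'E'
from h import *
f=grab_frame("wrist");save(f,"w2")
s=telemetry.state();print(s["eef_pos"],s["contact_force"],s["grip_width"])
print(proj(f,[at(-.082,0,.07)[:3],at(-.088,0,.103)[:3],at(0,0,.165)[:3]]).round(1))
plan([at(0,.001,.25),at(0,.001,.215),at(0,.001,.190)])
E
```

```text
[0.46172133 0.01298589 0.27433919] [ 0.09797025 -0.22218453 -0.07120715] 0.061774898252283855
[[319.8 246.3]
 [320.  268.1]
 [320.5 156.5]]
[0.13, 0.0, 0.049, 0.0, -0.001, -0.0]
[0.13, 0.0, 0.119, 0.0, -0.001, -0.0]
[0.13, 0.0, 0.169, 0.0, -0.001, -0.0]
```

View pics/w2.png

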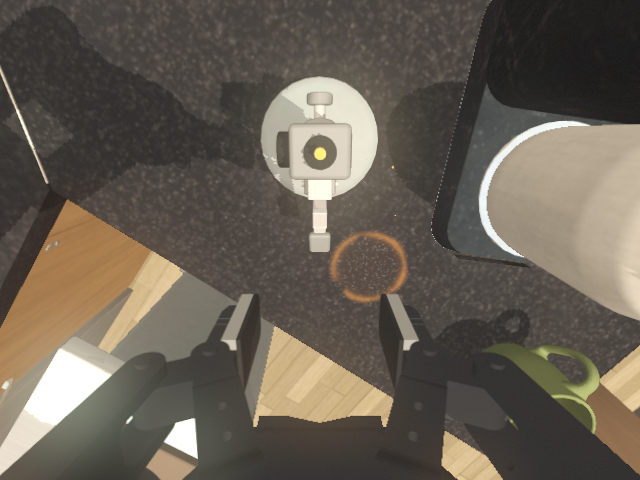

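The lever pad at (320,242) matches the pressed-down position, and the stud is centred at (320,153). Next, move over the head and descend.

Emit:
step_arm:
  commands:
    - [0.07, 0, 0, 0, 0, 0, 78]
    - [0.13, 0, 0, 0, 0, 0, 78]
    - [0.13, 0, 0.05, 0, 0, 0, 78]
    - [0.13, 0, 0.11, 0, 0, 0, 78]
    - [0.13, 0, 0.14, 0, 0, 0, 78]

```text
time: 4.88
eef_pos: [0.5113, 0.0507, 0.1999]
eef_rot: [0.951, 0.309, -0.004, -0.002]
contact_force: [-0.0, 0.9, -0.3]
grip_width: 0.0778
gripper_force: 0.0
```

```bash
python3 - <<'E'
from h import *
f=grab_frame("wrist");save(f,"w3")
s=telemetry.state();print(s["eef_pos"],s["contact_force"],s["grip_width"])
print(proj(f,[at(0,0,.165)[:3]]).round(1))
plan([at(0,.001,.186)])
E
```

```text
[0.51083051 0.05063647 0.19885726] [-0.90363328  0.2125454  -1.63197541] 0.07820976319364338
[[328.3 352.9]]
[0.006, 0.004, 0.026, -0.003, 0.003, -0.0]
```

View pics/w3.png

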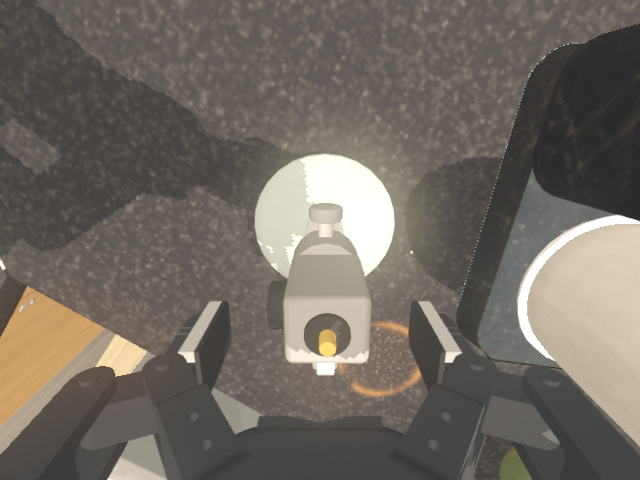

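The head (x 285–370) sits between the pads (inner edges at about 220 and 420), about 2 mm right of centre, which agrees with the planned +y correction. Descend, settle, then squeeze.

Emit:
step_arm:
  commands:
    - [0.006, 0.004, 0.01, 0, 0, 0, 78]
    - [0.006, 0.004, 0.022, 0, 0, 0, 78]
    - [0.006, 0.004, 0.026, 0, 0, 0, 60]
    - [0.006, 0.004, 0.026, 0, 0, 0, 48]
    - [0.006, 0.004, 0.026, 0, 0, 0, 46]

```text
time: 5.55
eef_pos: [0.5168, 0.051, 0.192]
eef_rot: [0.951, 0.308, -0.0, -0.001]
contact_force: [-2.6, 2.8, 3.2]
grip_width: 0.0463
gripper_force: 1.9
```

```bash
python3 - <<'E'
from h import *
s=telemetry.state();print(s["eef_pos"],s["contact_force"],s["grip_width"],s["gripper_force"])
plan([at(0,.001,.186)])
E
```

```text
[0.51681036 0.05095907 0.19195975] [-2.63565628  2.75921174  3.16327248] 0.04629041432164821 1.8524554744362831
[-0.004, -0.003, 0.012, -0.001, -0.0, -0.001]
```

Emit:
step_arm:
  commands:
    - [-0.001, -0.002, 0, 0, 0, 0, 56]
    - [-0.002, -0.002, 0.006, 0, 0, 0, 56]
    - [-0.002, -0.002, 0.012, 0, 0, 0, 56]
    - [-0.002, -0.002, 0.012, 0, 0, 0, 56]

```text
time: 6.05
eef_pos: [0.5155, 0.0505, 0.185]
eef_rot: [0.951, 0.308, -0.0, -0.0]
contact_force: [-0.3, 0.2, 0.3]
grip_width: 0.0558
gripper_force: 0.0
```

```bash
python3 - <<'E'
from h import *
s=telemetry.state();print(s["eef_pos"],s["contact_force"],s["grip_width"],s["gripper_force"],(s["eef_pos"][:2]-O)@np.c_[UX,UY])
plan([at(0,.001,.186)])
E
```

```text
[0.51552709 0.05050967 0.18495215] [-0.28260432  0.24374885  0.2790478 ] 0.05582030282290524 0.0 [ 6.08443515e-04 -5.92908075e-05]
[-0.001, -0.002, -0.002, -0.0, 0.0, -0.001]
```

Free of contact and in position. Squeeze.

Emit:
step_arm:
  commands:
    - [-0.001, -0.002, -0.001, 0, 0, 0, 44]
    - [-0.001, -0.002, -0.001, 0, 0, 0, 38]
    - [-0.001, -0.002, -0.001, 0, 0, 0, 25]
    - [-0.001, -0.002, -0.001, 0, 0, 0, 20]
    - [-0.001, -0.002, -0.001, 0, 0, 0, 20]
  newtons: 40

```text
time: 6.68
eef_pos: [0.5149, 0.0511, 0.1865]
eef_rot: [0.951, 0.308, 0.0, 0.0]
contact_force: [-2.1, -0.7, 5.4]
grip_width: 0.035
gripper_force: 43.1
```

Gripped at 35 mm, so the button is squeezed in. Draw up.

Emit:
step_arm:
  commands:
    - [0, 0, -0.01, 0, 0, 0, 20]
    - [0, 0, -0.025, 0, 0, 0, 20]
    - [0, 0, -0.045, 0, 0, 0, 20]
    - [0, 0, -0.065, 0, 0, 0, 20]
    - [0, 0, -0.085, 0, 0, 0, 20]

```text
time: 7.3
eef_pos: [0.5148, 0.0511, 0.2292]
eef_rot: [0.951, 0.308, 0.0, 0.0]
contact_force: [3.4, 0.4, -3.4]
grip_width: 0.0349
gripper_force: 43.4
```

Emit:
step_arm:
  commands:
    - [0, 0, -0.02, 0, 0, 0, 20]
    - [0, 0, -0.04, 0, 0, 0, 20]
    - [0, 0, -0.055, 0, 0, 0, 20]
    - [0, 0, -0.066, 0, 0, 0, 20]
    - [0, 0, -0.068, 0, 0, 0, 20]

```text
time: 7.92
eef_pos: [0.5148, 0.0511, 0.2628]
eef_rot: [0.951, 0.308, 0.0, 0.0]
contact_force: [4.1, -0.6, -4.3]
grip_width: 0.0347
gripper_force: 43.6
```

Emit:
step_arm:
  commands:
    - [0, 0, -0.003, 0, 0, 0, 20]
    - [0, 0, -0.006, 0, 0, 0, 20]
    - [0, 0, -0.009, 0, 0, 0, 20]
    - [0, 0, -0.009, 0, 0, 0, 20]

```text
time: 8.43
eef_pos: [0.5148, 0.0511, 0.2666]
eef_rot: [0.951, 0.308, 0.0, 0.0]
contact_force: [5.9, -1.6, -5.5]
grip_width: 0.0353
gripper_force: 43.6
```

Emit:
step_arm:
  commands:
    - [0, 0, -0.002, 0, 0, 0, 20]
    - [0, 0, -0.004, 0, 0, 0, 20]
    - [0, 0, -0.004, 0, 0, 0, 20]
  newtons: 55

```text
time: 8.8
eef_pos: [0.5148, 0.0511, 0.2667]
eef_rot: [0.951, 0.308, 0.0, -0.0]
contact_force: [10.4, -1.6, -12.5]
grip_width: 0.0347
gripper_force: 58.5
```

There's a hard stop at +80 mm with 12 N pulling. Verify by eye.

```bash
python3 - <<'E'
from h import *
f=grab_frame("side");save(f,"fin",(260,120,420,280),4.5 and 3.7)
s=telemetry.state();print(s["eef_pos"],s["contact_force"],s["grip_width"],s["gripper_force"])
E
```

```text
[0.51475945 0.05105788 0.26668206] [ 10.44251932  -2.43621521 -11.12434727] 0.03498467909105775 58.48666548728943
```

View pics/fin.png

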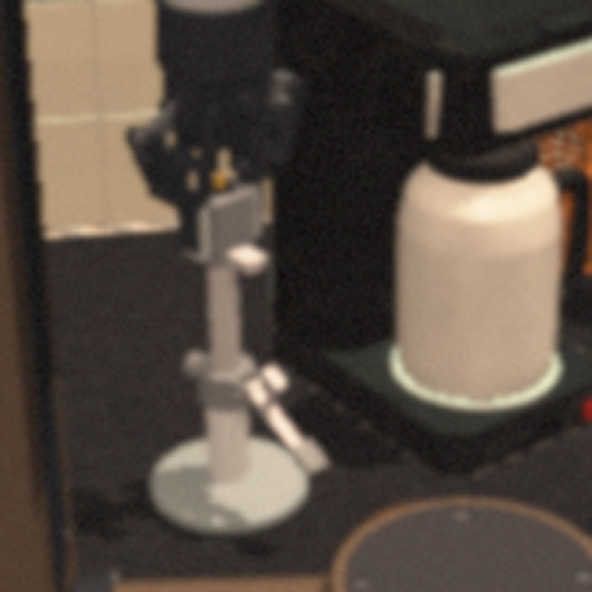

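The crop shows the head gripped and raised on the extended mast (head at crop (232,225), collar at (222,380)), with the lever down at (290,430). Handing in.

```bash
python3 -c "
from rig import close_job
print(close_job())"
```

```text
the job is handed in; nothing more can be done
None
```

The stand is at full height: the lever was pressed to its stop and left down, and the arm is still gripping the head (button squeezed in) against the second stop, 80 mm up. The job was handed in at about 9 s, and the mug, tea box and pepper mill were not touched.

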